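# Open the bench dust port

### The job

Get the bench dust extraction ready. First push the locked port cap down against its spring and, keeping it pushed down, turn it anticlockwise to unlock it; lift it off and stand it grip-up in the wooden tray, setting it down rather than dropping it. Then slide the gate's grip along its track until it is level with the brass pointer, let go, and finally press the large start button fully in and release it; leave the small stop button and the other things on the bench alone.

Things in the scene. Friction and masses are not known exactly. Their poses are not given: they have to be found in the camera images.
- station: Dust box: fixed plywood wedge, 180 (x) x 220 (y) x 94 mm high, origin under its centre. Its front (-x, robot side) slopes up at 28 deg from a 35 mm lip to the flat top, which starts at x = +20 mm. The capped port stands square on the slope (axis leaning 28 deg from vertical to -x), the slide gate on the flat top. An 80 mm duct leaves its back and turns down into the bench.
- port: Black collar on the slope: outer radius 36, bore 30, rim 16.5 mm high. Origin on its axis in the slope surface, z out along the axis, x through its two steel latches (at +x and -x, 32 to 52 mm from the axis, 35.5 mm high). x is turned 25 deg clockwise, seen from outside, from uphill. Each latch is a roof (underside 29.5 mm high) with a stop wall clockwise and a 4 mm hanging tooth anticlockwise.
- cap: Grey press-and-turn cap, about 120 g. Origin at the centre of its flat underside, z up its axis, x along its grip bar. Plug radius 27.5 to 14 mm height, disc radius 29 from 14 to 28, grip bar 50 (x) x 14 (y) from 28 to 56. Two ears along x, 14 wide, 14 to 20 high, reach 43 from the axis. Locked: underside 9.5 mm up the axis from the port's origin, x along port x, ears under the latches.
- seat (a joint): Sprung rubber ring in the bore that pushes the cap up: travel down the port axis in m, about 0.001 with the cap locked, 0.008 with it pushed fully down, 0 without it. To unlock, push the cap 4.5 to 7 mm (best 6) down its axis (8 N to start, 14 N at the end) and, kept down, turn it anticlockwise seen from outside by 45 to 70 deg; the ears are then past the latches and it lifts out along the axis.
- cap_grip (a point): Point on the cap's axis 50 mm above its underside, in the upper part of the grip bar: with the TCP here and the tool along the cap's axis the fingertips stand 3 mm above the disc; the fingers close across the bar (cap y, 14 mm).
- tray: Shallow open wooden tray fixed on the bench, 150 x 150 mm outside, 25 mm high, walls and floor 5 mm thick. Origin under its centre, axes along its sides.
- gate (a joint): Slide of the gate's grip, m: 0 at the end towards station -y, 0.10 at the end towards station +y. Friction about 1.5 N, it stays where it is left.
- gate_top (a point): Centre of the top of the gate's black grip, a block 28 (station x) x 20 (station y) x 40 mm high on an aluminium track (40 wide, 150 long, 14 mm high, along station y) on the dust box's flat top. The top is 148 mm above the bench.
- pointer: Small brass pointer, 12 mm wide (along the track) and 22 mm high, fixed on the dust box's flat top beside the track on its robot side; origin under its centre, axes as the station's. The grip is level with it when both have the same position along the track (pointer y = 0, within 6 mm).
- control: Grey control box fixed on the bench, 100 (x) x 140 (y) x 50 mm high, origin under its centre, with two black push buttons in aluminium housings on its top.
- start (a joint): Travel of the large start button, m: 0 out, 0.006 fully in. Springs back; about 6 N holds it fully in.
- start_top (a point): Centre of the top of the large start button (radius 17 mm), on the control box's +y half; pressed straight down.
- stop (a joint): Travel of the small stop button, m: 0 out, 0.005 fully in.
- stop_top (a point): Centre of the top of the small stop button (radius 9 mm), on the control box's -y half. Not to be pressed.
- tape: Bystander: steel tape measure, 70 x 36 x 66 mm high, origin under its centre.
- glue: Bystander: white glue bottle, radius 28, 150 mm high, origin under its centre.
- bitblock: Bystander: wooden block 140 x 55 x 25 mm with four upright router bits, 73 mm high in all, origin under its centre.
- offcut: Bystander: dark wood offcut 120 x 45 x 22 mm, origin under its centre.
- driver: Bystander: screwdriver lying flat, about 160 mm long, along its x axis.
- square: Bystander: try square with a green stock and a steel blade lying flat, about 200 x 110 x 20 mm.
- mallet: Bystander: hammer lying flat, along its x axis.
There are look-alikes about, which are no part of the job. What is shaped like the cap but green is not meant.

How it is judged:
By the outcome, as a careful person would: the job done as asked, in the order asked, and still so for the second after the job is handed in, with the robot touching nothing.
It also fails if it takes over 72 s, if anything falls off the work surface, if the arm or the gripper's body presses on something with over 40 N, if the wrist force passes 120 N, or if a joint passes its speed limit or range.

### The arm

A 6-joint arm with a two-finger parallel gripper is mounted at the origin on the work surface. World frame = base frame: x ahead of the robot, y to its left, z up, the work surface at z = 0. Lengths are in mm, angles in rad, forces in N, time in s.
With the tool pointing down it reaches from about 275 to 1000 mm from the base axis. Payload 8.4 kg.
Tool frame: the origin (TCP) lies between the finger pads, 19 mm behind the fingertips; this is the grasp point; z points along the fingers, y is the line along which they close (so a half turn about z gives the same grasp; the last joint's range is limited). The gripper opens to 85 mm and grips with 20 to 120 N. Pads are 22 mm wide; open, the fingers measure 114 mm over their backs; the gripper's body (76 mm by 85 mm) begins 54 mm behind the grasp point. The pads swing forward as they close: fully open they stand 13 mm farther back than shut.
Start: joints at [1.32, 0.353, 1.633, -0, 1.155, -0.002], TCP at [153.899, 605.758, 249.981] pointing down, gripper open.
Joint ranges: [-2.63, 2.63], [-0.92, 2.1], [0.06, 2.66], [-1.3, 4.44], [0, 2.69], [-3.02, 3.02]. Speed limits (rad/s): [2.22, 2.22, 2.79, 3.14, 3.14, 3.14].

### API

Orientations are given as [roll, pitch, yaw] about the fixed x, y, z axes, in that order (R = Rz(yaw) Ry(pitch) Rx(roll)).
In Python, from rig import sensors, grab_frame, camera_params, order gives the robot as it stands. The module is installed in compiled form; this text tells all that it offers.
- The arm moves only by the tool move_arm, never from a script. Its argument "motion" is a list of rows, each a list of 7 numbers: the turn, a rotation vector about the tool's x, y, z in normalised numbers (1 is 2 pi rad), then the shift along the tool's x, y, z in normalised numbers (1 is 0.5 m), then the finger opening in m, from 0 to 0.0854. A call has 1 to 8 rows; each row is the pose to reach, as a shift and turn from the pose commanded when the call began, along the tool's axes at that moment; what a row does not reach only later rows make up. A row lasts 1/8 s, in which the tool goes at most 62.5 mm and 10.7 degrees, less where a joint would pass 70% of its speed; a pose out of reach is approached as far as the arm can. A shift or turn number past 1, either way, is cut back to 1. A call with a gripper value outside its range is refused whole. The fingers move at their own pace and stop on an object; "grip_force" is the grip in N (left out, the last holds). Time passes only in rows, so rows that repeat a pose let the fingers close. It gives the time, the measured TCP pose, the force, the opening and the grip force at its end, in the units of the state.
- sensors.sense(): the state, without advancing time (a new reading comes with each control period).
- grab_frame(name): name is "scene" or "top"; returns (picture, depth): 384x512x3 uint8, red, green, blue; 384x512 float32, mm along the optical axis (not along the pixel's ray), 0 where there is no reading.
- camera_params(name): a dict with "camera_matrix" (3x3 intrinsics, pixels), "world_from_camera" (4x4, takes a point from camera to world coordinates). Camera axes: x right, y down, z forward; pixel columns grow to the right and rows downward; lengths in mm; the calibration is good to about 2 mm. A picture is of the moment at which its call begins. camera_params takes no time and is no camera call.
- order.sign_off(): hands the job in; it is judged then, once.
The state is a dict: "clock": time; "qpos": joint angles; "qvel": joint speeds; "joint_efforts": joint torques, N m; "eef_pos": TCP position; "tcp_rot": TCP orientation; "contact_force": force on the tool from outside, world axes, zero at the start; "wrist_torque": the same for the moment, N m; "opening": opening from 0.0 (shut) to 1.0 (fully open); "grasp_force": force on a finger pad.
Only numpy, scipy, OpenCV 4.12 (cv2) and the standard library are available. Lean on these libraries where they do the work, as an engineer would, in place of code of your own. Each camera call takes 0.05 s, during which the arm holds its last target. There are 200 camera calls.

## Working session

There is one attempt and no reset: what is moved stays moved. The work goes in short steps, Python scripts to look and compute and a tool call to move; the robot and the scene stay as the last step left them, time stands still between calls to the robot, and variables do not carry over. Pictures are saved under pics/ and viewed, at most 10 in all, crops included, and the job is handed in when it is done.

Besides the shell and the picture viewer there is one more tool, called after "Call:" in YAML: its name, and indented under it one key for each argument. move_arm: Moves the arm, as the interface text tells. Its arguments: {"type":"object","properties":{"motion":{"type":"array","items":{"type":"array","items":{"type":"number"}}},"grip_force":{"type":"number"}},"required":["motion"]}

```bash
mkdir -p pics
python3 - <<'E'
from rig import *
import cv2,numpy as np
for n in ("scene","top"):
    p,d=grab_frame(n); np.savez(f"{n}.npz",p=p,d=d); cv2.imwrite(f"pics/{n}.png",cv2.resize(p[:,:,::-1],(800,600),interpolation=cv2.INTER_CUBIC))
    print({k:np.round(v,3).tolist() for k,v in camera_params(n).items()})
print(sensors.sense())
E
```

```text
{'camera_matrix': [[363.934, 0.0, 253.038], [0.0, 363.934, 196.226], [0.0, 0.0, 1.0]], 'world_from_camera': [[-0.872, 0.333, -0.36, 926.947], [0.49, 0.61, -0.623, 684.579], [0.012, -0.719, -0.695, 878.043], [0.0, 0.0, 0.0, 1.0]]}
{'camera_matrix': [[484.91, 0.0, 251.174], [0.0, 484.91, 190.593], [0.0, 0.0, 1.0]], 'world_from_camera': [[0.008, -0.998, 0.062, 438.094], [-1.0, -0.008, 0.005, 14.908], [-0.004, -0.062, -0.998, 1724.991], [0.0, 0.0, 0.0, 1.0]]}
{'clock': 0.1, 'qpos': array([ 1.31958075e+00,  3.53608064e-01,  1.63407878e+00, -1.91077701e-05,
        1.15525556e+00, -2.37271150e-03]), 'qvel': array([-0.00110278, -0.00221725,  0.00071761,  0.00020053, -0.00029696,
        0.00075249]), 'joint_efforts': array([ 5.05524040e-04, -6.06352544e+01, -3.42819822e+01, -6.07244345e-06,
        3.91805646e-03,  4.40013559e-05]), 'eef_pos': array([153.80760521, 605.33077745, 249.31040635]), 'tcp_rot': array([-3.14024287e+00,  1.42686307e-05,  2.89275753e+00]), 'contact_force': array([-0.12026723,  0.82879808,  0.31280516]), 'wrist_torque': array([-0.03091686, -0.00675748,  0.01087076]), 'grasp_force': 0.0, 'opening': 0.9989804590965291}
```

View pics/scene.png

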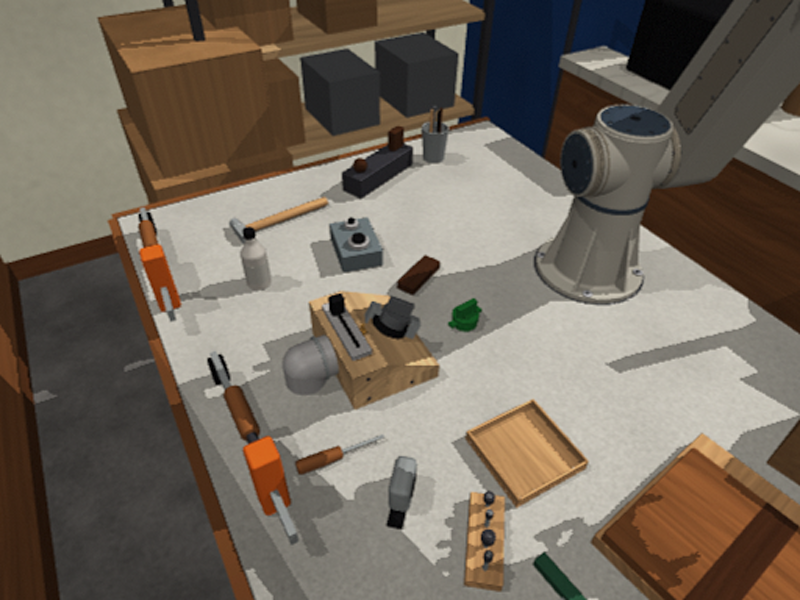

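View pics/top.png

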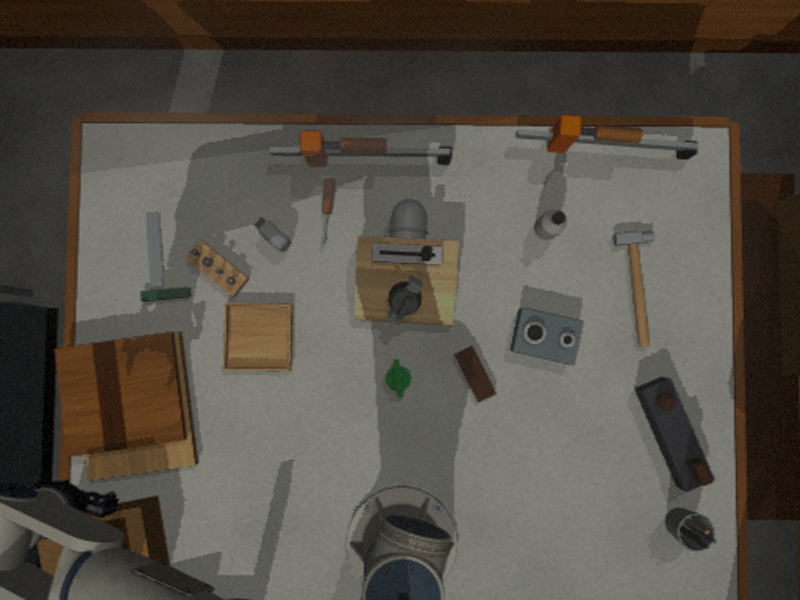

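The top view shows the station at (407,280), the cap at (405,298), the tray at (258,337), the control box at (547,335) with the large button at (535,332), and the green decoy at (398,378). Next I'll enlarge the station and controls.

Run:
```python
import cv2,numpy as np
s=np.load("scene.npz")["p"][:,:,::-1]; t=np.load("top.npz")["p"][:,:,::-1]
a=t[145:210,222:302]; b=s[180:264,180:285]
a=cv2.resize(a,None,fx=7,fy=7,interpolation=cv2.INTER_CUBIC)
cv2.imwrite("pics/c_top.png",np.clip(a*1.6,0,255).astype('uint8'))
b=cv2.resize(b,None,fx=7,fy=7,interpolation=cv2.INTER_CUBIC)
cv2.imwrite("pics/c_scene.png",np.clip(b*1.3,0,255).astype('uint8'))
```

```text
(no output)
```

View pics/c_top.png

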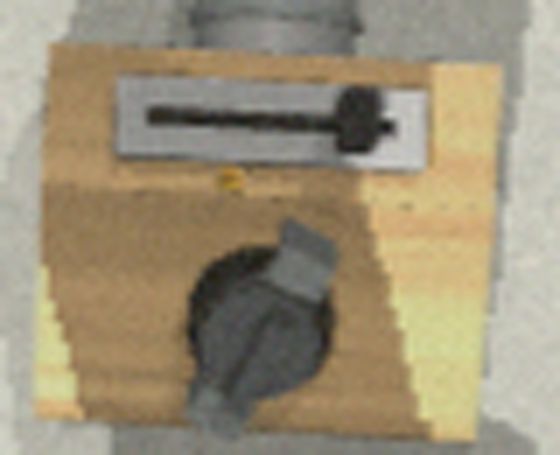

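View pics/c_scene.png

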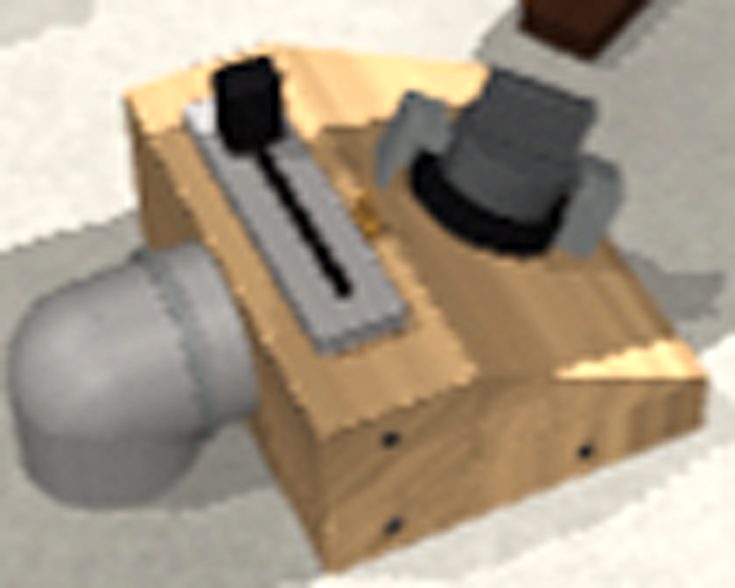

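The top crop shows the gate grip at (358,112), the pointer at (230,180) and the cap centre near (261,322), with latches at (305,258) and (218,405). The scene crop agrees. I'll fit poses from these points.

```bash
cat > h.py <<'E'
import numpy as np,cv2
from rig import camera_params,sensors
from scipy.spatial.transform import Rotation as R
from scipy.optimize import least_squares
C={n:camera_params(n) for n in("scene","top")}
def proj(n,P):
    W=np.linalg.inv(C[n]["world_from_camera"]); P=np.atleast_2d(P)@W[:3,:3].T+W[:3,3]
    q=P@C[n]["camera_matrix"].T; return q[:,:2]/q[:,2:]
def ray(n,uv,z):
    T=C[n]["world_from_camera"]; d=T[:3,:3]@np.linalg.solve(C[n]["camera_matrix"],[*uv,1]); return T[:3,3]+d*(z-T[2,3])/d[2]
def cloud(n):
    d=np.load(n+".npz")["d"]; v,u=np.indices(d.shape); T=C[n]["world_from_camera"]
    P=np.stack([u*d,v*d,d],-1)@np.linalg.inv(C[n]["camera_matrix"]).T
    return P@T[:3,:3].T+T[:3,3]
ct=lambda L:np.array(L)/7+[222,145]
cs=lambda L:np.array(L)/7+[180,180]
big=lambda L:(np.array(L)+.5)*.64-.5
s28,c28=np.sin(np.radians(28)),np.cos(np.radians(28))
E
python3 - <<'E'
from h import *
mt=np.array([[90,110,94],[90,-110,94],[-90,110,35],[-90,-110,35]]);pt=ct([[50,43],[503,65],[35,417],[478,440]])
ms=np.array([[90,110,0],[90,110,94],[20,110,94],[-90,110,35],[-90,110,0],[90,-110,94]]);ps=cs([[330,570],[320,435],[480,378],[708,380],[705,430],[125,97]])
def tf(p,M): return M@R.from_euler('z',p[2]).as_matrix().T+[p[0],p[1],0]
f=lambda p,w=(1,1):np.r_[w[0]*(proj("top",tf(p,mt))-pt).ravel(),w[1]*(proj("scene",tf(p,ms))-ps).ravel()]
for w in((1,1),(1,0),(0,1)):
    r=least_squares(f,[600,0,0],args=(w,)); print(w,r.x.round(3),np.abs(r.fun).max().round(2))
    if w==(1,1): S=r.x
def pp(q,h,a,b,c=0): # port frame a,b,h
    u=np.array([c28,0,s28]);n=np.array([-s28,0,c28]);y=np.array([0,1,0]);k=np.radians(25)
    X=np.cos(k)*u-np.sin(k)*y;Y=np.cross(n,X)
    o=np.array([q[0],q[1],35+(q[0]+90)*np.tan(np.radians(28))]); return tf(S,o+a*X+b*Y+h*n)
g=lambda q:np.r_[(proj("top",pp(q,16.5,0,0))-ct([261,322])).ravel(),(proj("top",pp(q,30,0,0))-ct([261,331])).ravel(),(proj("scene",pp(q,65.5,0,0))-cs([545,84])).ravel()]
r=least_squares(g,[-35,0]);print("port in station",r.x.round(1),r.fun.round(2));q=r.x
print("origin",pp(q,0,0,0).round(1),"grip",pp(q,59.5,0,0).round(1))
X=pp(q,0,1,0)-pp(q,0,0,0);print("X",X.round(4))
for n,uv in(("top",ct([230,180])),("scene",cs([368,212]))):
    for z in(94,105,116):
        w=ray(n,uv,z);print("pointer",n,z,w[:2].round(1),((w[:2]-S[:2])@R.from_euler('z',S[2]).as_matrix()[:2,:2]).round(1))
for n,uv in(("top",ct([358,115])),("scene",cs([245,70]))):
    w=ray(n,uv,148);print("gate",n,w.round(1),((w[:2]-S[:2])@R.from_euler('z',S[2]).as_matrix()[:2,:2]).round(1))
print("tray",np.mean([ray("top",p,25) for p in big([[226,304],[292,305],[291,371],[224,369]])],0).round(1))
cc=np.array([ray("top",p,50) for p in big([[520,308],[583,318],[577,364],[512,353]])]);print("control",cc.round(1).tolist(),cc.mean(0))
d=cloud("top");
for nm,p in(("start",[535,332]),("stop",[568,340]),("glue",[555,220]),("offcut",[475,374])):
    u,v=big(p).round().astype(int);blk=d[v-3:v+4,u-3:u+4];print(nm,d[v,u].round(1),"\n",blk[:,:,2].round(0).astype(int))
# depth checks on station
for n in d,cloud("scene"):
    L=(n-[S[0],S[1],0])@R.from_euler('z',S[2]).as_matrix()
    m=(L[...,0]>75)&(L[...,0]<85)&(abs(L[...,1])<95)&(L[...,2]>70); print("flat z",np.median(L[m][:,2]))
    m=(abs(L[...,0]-55)<18)&(abs(L[...,1])<85)&(L[...,2]>138)&(L[...,2]<156); print("gate pts",m.sum(),L[m].mean(0),n[m].mean(0))
E
```

```text
(1, 1) [ 5.79381e+02 -4.07200e+00 -4.70000e-02] 1.83
(1, 0) [ 5.77699e+02 -7.12900e+00 -4.30000e-02] 0.12
(0, 1) [ 5.80668e+02 -1.56200e+00 -4.80000e-02] 1.23
port in station [-33.4  -1.9] [-0.17  0.04 -0.23  0.41 -0.49 -0.17]
origin [546.   -4.4  65.1] grip [518.1  -3.1 117.7]
X [ 0.7795 -0.4597  0.4255]
pointer top 94 [606.  11.] [25.9 16.3]
pointer top 105 [604.9  11. ] [24.8 16.2]
pointer top 116 [603.8  11. ] [23.7 16.2]
pointer scene 94 [604.2   4.8] [24.4 10. ]
pointer scene 105 [608.7  14.3] [28.5 19.7]
pointer scene 116 [613.3  23.8] [32.5 29.5]
gate top [631.4 -48.5 148. ] [ 54.1 -41.9]
gate scene [634.2 -46.6 148. ] [ 56.7 -39.9]
tray [452.8 324.1  25. ]
control [[521.6, -258.5, 50.0], [500.6, -397.5, 50.0], [399.2, -383.6, 50.0], [422.2, -240.7, 50.0]] [ 460.88834291 -320.0806351    50.        ]
start [ 469.5 -287.6   67.2] 
 [[69 70 71 73 76 74 69]
 [72 72 77 61 73 68 71]
 [70 69 71 67 72 74 76]
 [66 75 75 67 68 71 68]
 [72 75 75 62 69 76 77]
 [73 67 65 67 66 73 80]
 [68 72 71 76 68 68 72]]
stop [ 453.1 -358.8   68.4] 
 [[61 62 56 61 62 60 63]
 [57 63 65 66 74 64 60]
 [65 68 61 67 66 71 64]
 [60 72 72 68 67 78 57]
 [59 71 63 64 67 71 63]
 [61 52 70 67 67 74 63]
 [62 67 56 64 63 63 63]]
glue [ 700.6 -316.   149. ] 
 [[113 126 144 151 147 149 149]
 [113 113 147 156 152 151 146]
 [113 118 145 149 147 151 149]
 [106 122 139 149 147 149 149]
 [115 118 126 137 149 147 146]
 [111 116 118 125 140 140 136]
 [106 113 110 119 115 116 109]]
offcut [ 375.1 -162.5   25.1] 
 [[21 26 17 20 22 26 22]
 [24 21 21 25 16 21 22]
 [29 19 27 25 22 21 20]
 [19 15 22 25 29 21 29]
 [20 31 23 20 18 23 13]
 [26 20 25 21 21 20 23]
 [25 23 16 25 16 21 25]]
flat z 92.7531628024119
gate pts 53 [ 55.1252347  -42.47886247 146.71395786] [632.45342273 -49.08909522 146.71395786]
flat z 94.77231047081686
gate pts 60 [ 57.78407323 -35.32838795 145.97443153] [635.44463627 -42.07116463 145.97443153]
```

```bash
sed -i 's#^ct=.*#ct=lambda L:(np.array(L)+.5)/7-.5+[222,145]#;s#^cs=.*#cs=lambda L:(np.array(L)+.5)/7-.5+[180,180]#' h.py
cat >> h.py <<'E'
def state():
    s=sensors.sense(); return s
def to(pos,M,n=8,ref=None):
    """rotvec and shift (m) in tool axes from the current measured pose (or ref) to target"""
    s=sensors.sense(); p0,R0=(s["eef_pos"],R.from_euler('xyz',s["tcp_rot"])) if ref is None else ref
    rv=(R0.inv()*R.from_matrix(M)).as_rotvec(); t=R0.inv().apply(np.array(pos)-p0)/1000
    print("turn",rv.round(4).tolist(),"shift",t.round(4).tolist(),"deg",np.degrees(np.linalg.norm(rv)).round(1),"mm",(1000*np.linalg.norm(t)).round(1))
    for k in range(1,n+1): print([round(float(v),4) for v in np.r_[rv,t]*k/n])
def axes(psi):
    k=np.radians(25);u=np.array([c28,0,s28]);n=np.array([-s28,0,c28]);y=np.array([0,1.,0]);Z=R.from_euler('z',psi).as_matrix()
    X=Z@(np.cos(k)*u-np.sin(k)*y);n=Z@n; return X,np.cross(n,X),n
def grasp(psi,turn=0):
    X,Y,n=axes(psi); M=np.stack([-X,Y,-n],1)  # tool x=-X? chosen so x=y×z
    M[:,0]=np.cross(M[:,1],M[:,2]); return R.from_rotvec(n*turn).as_matrix()@M
E
python3 - <<'E'
from h import *
mt=np.array([[90,110,94],[90,-110,94],[-90,110,35],[-90,-110,35]]);pt=ct([[50,43],[503,65],[35,417],[478,440]])
ms=np.array([[90,110,0],[90,110,94],[20,110,94],[-90,110,35],[-90,110,0],[90,-110,94]]);ps=cs([[330,570],[320,435],[480,378],[708,380],[705,430],[125,97]])
def tf(p,M): return M@R.from_euler('z',p[2]).as_matrix().T+[p[0],p[1],0]
f=lambda p,w=(1,1):np.r_[w[0]*(proj("top",tf(p,mt))-pt).ravel(),w[1]*(proj("scene",tf(p,ms))-ps).ravel()]
for w in((1,1),(1,0),(0,1)):
    r=least_squares(f,[600,0,0],args=(w,)); print(w,r.x.round(4))
    if w==(1,1): S=r.x
X,Y,n=axes(S[2])
def pp(q,h):
    o=np.array([q[0],q[1],35+(q[0]+90)*np.tan(np.radians(28))]); return tf(S,o)+h*n
g=lambda q:np.r_[(proj("top",pp(q,16.5))-ct([261,322])).ravel(),(proj("top",pp(q,30))-ct([261,331])).ravel(),(proj("scene",pp(q,65.5))-cs([545,84])).ravel()]
q=least_squares(g,[-35,0]).x; print("port",q.round(1),"o",pp(q,0).round(1),"grip",pp(q,59.5).round(1),"n",n.round(3),"psi",S[2])
# depth check: points above the disc in port frame
for c in("top","scene"):
    L=(cloud(c)-pp(q,0))@np.stack([X,Y,n],1)
    m=(np.hypot(L[...,0],L[...,1])<34)&(L[...,2]>50)&(L[...,2]<80);print(c,m.sum(),L[m].mean(0).round(1),np.percentile(L[m],[5,95],axis=0).round(1).tolist())
to(pp(q,59.5+90),grasp(S[2]),12)
E
```

```text
(1, 1) [ 5.803039e+02 -4.563400e+00 -4.660000e-02]
(1, 0) [ 5.791647e+02 -5.646500e+00 -4.300000e-02]
(0, 1) [ 5.810379e+02 -3.599600e+00 -4.720000e-02]
port [-32.7  -0.8] o [547.6  -3.8  65.4] grip [519.7  -2.5 118. ] n [-0.469  0.022  0.883] psi -0.04664044465574686
top 73 [-1.5 -0.6 62.5] [[-25.4, -7.5, 52.7], [21.7, 5.7, 68.7]]
scene 108 [-1.7  5.9 60. ] [[-23.9, -0.7, 50.7], [21.1, 10.0, 66.7]]
turn [-0.155, -0.4649, 0.2298] shift [-0.4629, -0.5074, 0.0526] deg 31.0 mm 688.8
[-0.0129, -0.0387, 0.0191, -0.0386, -0.0423, 0.0044]
[-0.0258, -0.0775, 0.0383, -0.0771, -0.0846, 0.0088]
[-0.0388, -0.1162, 0.0574, -0.1157, -0.1269, 0.0131]
[-0.0517, -0.155, 0.0766, -0.1543, -0.1691, 0.0175]
[-0.0646, -0.1937, 0.0957, -0.1929, -0.2114, 0.0219]
[-0.0775, -0.2324, 0.1149, -0.2314, -0.2537, 0.0263]
[-0.0904, -0.2712, 0.134, -0.27, -0.296, 0.0307]
[-0.1034, -0.3099, 0.1532, -0.3086, -0.3383, 0.035]
[-0.1163, -0.3487, 0.1723, -0.3472, -0.3806, 0.0394]
[-0.1292, -0.3874, 0.1915, -0.3857, -0.4229, 0.0438]
[-0.1421, -0.4261, 0.2106, -0.4243, -0.4651, 0.0482]
[-0.155, -0.4649, 0.2298, -0.4629, -0.5074, 0.0526]
```

The rows are not in the units I measure in: shifts go in shares of 0.5 m and turns go in shares of 2 pi rad. I convert before sending: -0.33 m / 0.5 = -0.66, -0.3 m / 0.5 = -0.6, -0.11 rad / 6.2832 = -0.0175.

Call:
move_arm:
  motion:
    - [-0.0016,-0.0048,0.0024,-0.06,-0.066,0.008,0.06]
    - [-0.0037,-0.0111,0.0054,-0.138,-0.152,0.016,0.06]
    - [-0.0057,-0.0175,0.0084,-0.216,-0.236,0.024,0.06]
    - [-0.008,-0.0239,0.0115,-0.292,-0.322,0.034,0.06]
    - [-0.0099,-0.0302,0.0146,-0.37,-0.406,0.042,0.06]
    - [-0.0119,-0.0358,0.0177,-0.448,-0.492,0.05,0.06]
    - [-0.014,-0.0422,0.0207,-0.524,-0.576,0.06,0.06]
    - [-0.0159,-0.0477,0.0239,-0.6,-0.66,0.068,0.06]

```text
clock: 1.1
eef_pos: [363.7, 210.4, 215.8]
tcp_rot: [3.015, 0.292, 2.723]
contact_force: [0.9, 0.1, -0.3]
opening: 0.704
grasp_force: 0.0
```

```bash
cat >> h.py <<'E'
psi=-0.0466; O=np.array([547.6,-3.8,65.4]); X,Y,n=axes(psi)
E
python3 -c "
from h import *
print(sensors.sense()['qpos'])
to(O+149.5*n,grasp(psi),8)"
```

```text
[ 0.67178054 -0.05099788  2.24964638 -0.3019903   0.71474003 -0.29281711]
turn [-0.0537, -0.1636, 0.0794] shift [-0.1764, -0.1544, 0.0532] deg 10.9 mm 240.4
[-0.0067, -0.0205, 0.0099, -0.022, -0.0193, 0.0067]
[-0.0134, -0.0409, 0.0199, -0.0441, -0.0386, 0.0133]
[-0.0201, -0.0614, 0.0298, -0.0661, -0.0579, 0.02]
[-0.0268, -0.0818, 0.0397, -0.0882, -0.0772, 0.0266]
[-0.0336, -0.1023, 0.0496, -0.1102, -0.0965, 0.0333]
[-0.0403, -0.1227, 0.0596, -0.1323, -0.1158, 0.0399]
[-0.047, -0.1432, 0.0695, -0.1543, -0.1351, 0.0466]
[-0.0537, -0.1636, 0.0794, -0.1764, -0.1544, 0.0532]
```

Converted, -0.1764 m / 0.5 = -0.3528, -0.162 m / 0.5 = -0.324, -0.15 rad / 6.2832 = -0.0239.

Call:
move_arm:
  motion:
    - [-0.0016,-0.0048,0.0024,-0.066,-0.058,0.02,0.06]
    - [-0.0032,-0.0097,0.0048,-0.132,-0.116,0.04,0.06]
    - [-0.0048,-0.0146,0.0072,-0.198,-0.174,0.06,0.06]
    - [-0.0064,-0.0194,0.0095,-0.264,-0.232,0.08,0.06]
    - [-0.008,-0.0239,0.0116,-0.324,-0.284,0.098,0.06]
    - [-0.0085,-0.026,0.0126,-0.3528,-0.3088,0.1064,0.06]
    - [-0.0085,-0.026,0.0126,-0.3528,-0.3088,0.1064,0.06]
    - [-0.0085,-0.026,0.0126,-0.3528,-0.3088,0.1064,0.06]

```text
clock: 2.1
eef_pos: [476.7, 1.4, 197.2]
tcp_rot: [2.922, 0.437, 2.609]
contact_force: [-0.5, -0.5, -0.3]
opening: 0.705
grasp_force: 0.0
```

Run:
```python
from h import *
from rig import grab_frame
print(sensors.sense()['qpos'].round(2),sensors.sense()['contact_force'])
to(O+149.5*n,grasp(psi),1)
to(O+59.5*n,grasp(psi),1)
s=sensors.sense(); Rt=R.from_euler('xyz',s["tcp_rot"]); o=[]
for c in("scene","top"):
    p,d=grab_frame(c); np.savez(c+"2.npz",p=p,d=d)
    x0,y0=(175,120) if c=="scene" else (220,130)
    q=cv2.resize(p[y0:y0+100,x0:x0+100,::-1],None,fx=4,fy=4,interpolation=cv2.INTER_CUBIC)
    q=np.clip(q*1.4,0,255).astype('uint8')
    print(c,((proj(c,s["eef_pos"]+Rt.apply([[0,0,19],[0,0,0]]))-[x0,y0]+.5)*4-.5).round(0).tolist())
    o.append(q)
cv2.imwrite("pics/hov.png",np.hstack(o))
```

```text
[ 0.02  0.    2.31 -0.09  0.34 -0.98] [-0.46646723 -0.45653897 -0.27679554]
turn [-0.0009, -0.0021, -0.0001] shift [-0.0016, -0.0014, 0.0002] deg 0.1 mm 2.1
[-0.0009, -0.0021, -0.0001, -0.0016, -0.0014, 0.0002]
turn [-0.0009, -0.0021, -0.0001] shift [-0.0018, -0.0013, 0.0902] deg 0.1 mm 90.3
[-0.0009, -0.0021, -0.0001, -0.0018, -0.0013, 0.0902]
scene [[370.0, 222.0], [382.0, 201.0]]
top [[153.0, 304.0], [152.0, 315.0]]
```

View pics/hov.png

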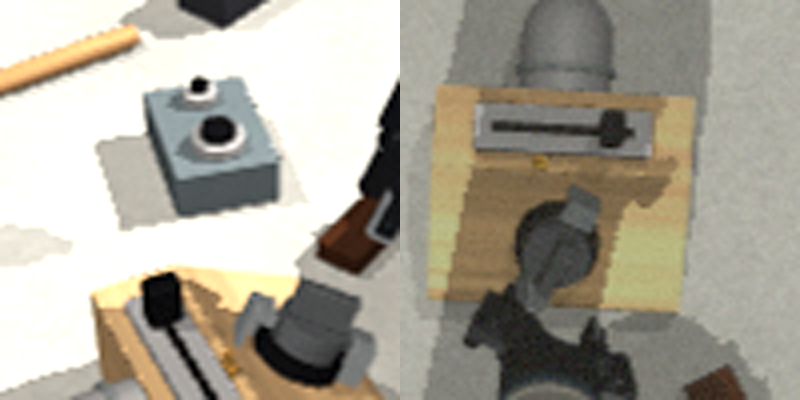

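The right panel shows the fingers near (485,310) and (595,335), above and uphill of the cap bar. I'll go closer and check alignment before gripping.

Converted, 0.06 m / 0.5 = 0.12, 0.057 m / 0.5 = 0.114, -0.002 rad / 6.2832 = -0.0003.

Call:
move_arm:
  motion:
    - [0,0,0,-0.0012,-0.001,0.012,0.06]
    - [-0.0002,-0.0003,0,-0.0024,-0.002,0.032,0.06]
    - [-0.0002,-0.0003,0,-0.0034,-0.0026,0.056,0.06]
    - [-0.0002,-0.0003,0,-0.0034,-0.0026,0.08,0.06]
    - [-0.0002,-0.0003,0,-0.0034,-0.0026,0.1,0.06]
    - [-0.0002,-0.0003,0,-0.0034,-0.0026,0.114,0.06]
    - [-0.0002,-0.0003,0,-0.0034,-0.0026,0.12,0.06]
    - [-0.0002,-0.0003,0,-0.0034,-0.0026,0.12,0.06]

```text
clock: 3.2
eef_pos: [506.0, -2.2, 144.7]
tcp_rot: [2.92, 0.44, 2.609]
contact_force: [-0.3, 0.3, 0.1]
opening: 0.701
grasp_force: 0.0
```

Run:
```python
from h import *
from rig import grab_frame
to(O+59.5*n,grasp(psi),1)
s=sensors.sense(); Rt=R.from_euler('xyz',s["tcp_rot"]); o=[]
for c in("scene","top"):
    p,d=grab_frame(c); np.savez(c+"2.npz",p=p,d=d)
    x0,y0=(215,160) if c=="scene" else (230,165)
    q=cv2.resize(p[y0:y0+66,x0:x0+66,::-1],None,fx=6,fy=6,interpolation=cv2.INTER_CUBIC)
    q=np.clip(q*1.8,0,255).astype('uint8')
    pr=proj(c,np.r_[s["eef_pos"]+Rt.apply([[0,0,19],[0,30,10],[0,-30,10]]),[O+65.5*n+25*X,O+65.5*n-25*X]])
    P=(pr-[x0,y0]+.5)*6-.5
    for i,a in enumerate(P): cv2.circle(q,tuple(int(v) for v in a),3,(0,0,255) if i<3 else (0,255,0),-1)
    o.append(q)
cv2.imwrite("pics/hov2.png",np.hstack(o))
```

```text
turn [0.0003, 0.0005, -0.0001] shift [0.0006, 0.0, 0.0301] deg 0.0 mm 30.1
[0.0003, 0.0005, -0.0001, 0.0006, 0.0, 0.0301]
```

View pics/hov2.png

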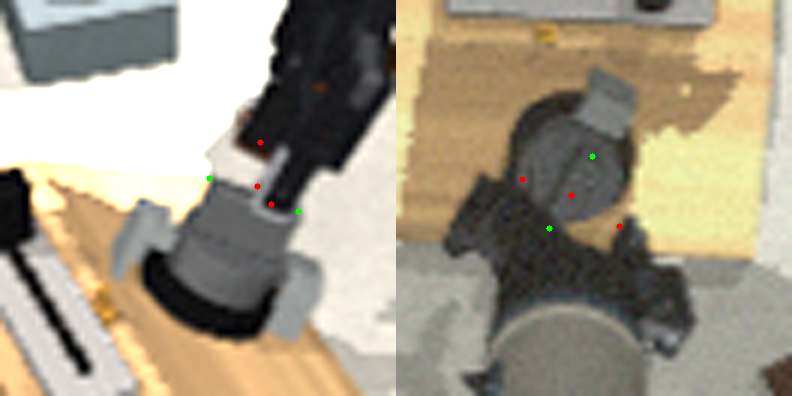

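The scene panel (left) shows the fingertip at (271,204) matching prediction and the bar matching its predicted ends. I'll descend and grip.

Converted, 0.03 m / 0.5 = 0.06, 0.028 m / 0.5 = 0.056.

Call:
move_arm:
  motion:
    - [0,0,0,0.0006,0,0.012,0.06]
    - [0,0,0,0.0012,0,0.028,0.06]
    - [0,0,0,0.0012,0,0.044,0.06]
    - [0,0,0,0.0012,0,0.056,0.06]
    - [0,0,0,0.0012,0,0.06,0.06]
    - [0,0,0,0.0012,0,0.06,0.04]
    - [0,0,0,0.0012,0,0.06,0.02]
    - [0,0,0,0.0012,0,0.06,0.016]
  grip_force: 20

```text
clock: 4.3
eef_pos: [519.7, -2.5, 118.3]
tcp_rot: [2.92, 0.44, 2.609]
contact_force: [-0.2, 0.1, -0.9]
opening: 0.185
grasp_force: 0.0
```

Call:
move_arm:
  motion:
    - [0,0,0,0,0,0,0.005]
    - [0,0,0,0,0,0,0.005]
    - [0,0,0,0,0,0,0.005]
    - [0,0,0,0,0,0,0.005]
  grip_force: 20

```text
clock: 4.8
eef_pos: [519.7, -2.6, 118.3]
tcp_rot: [2.92, 0.44, 2.609]
contact_force: [-3.6, -1.3, 5.5]
opening: 0.161
grasp_force: 22.8
```

Converted, 0.005 m / 0.5 = 0.01, 0.004 m / 0.5 = 0.008.

Call:
move_arm:
  motion:
    - [0,0,0,0,0,0,0]
    - [0,0,0,0,0,0,0]
    - [0,0,0,0,0,0.002,0]
    - [0,0,0,0,0,0.004,0]
    - [0,0,0,0,0,0.006,0]
    - [0,0,0,0,0,0.008,0]
    - [0,0,0,0,0,0.01,0]
    - [0,0,0,0,0,0.01,0]
  grip_force: 60

```text
clock: 5.8
eef_pos: [521.9, -2.7, 114.0]
tcp_rot: [2.92, 0.441, 2.609]
contact_force: [-4.8, -1.1, 9.1]
opening: 0.148
grasp_force: 64.2
```

Run:
```python
from h import *
s=sensors.sense(); d=s["eef_pos"]-O; print("a,b,h",(np.stack([X,Y,n])@d).round(2),"F in port",(np.stack([X,Y,n])@s["contact_force"]).round(1),s["wrist_torque"].round(2),s["qpos"].round(2))
```

```text
a,b,h [ 1.500e-01 -1.000e-02  5.495e+01] F in port [ 0.7 -1.1 10.2] [-0.19  0.25 -0.07] [ 0.01  0.26  2.3  -0.25  0.1  -0.83]
```

Converted, 0.0013 m / 0.5 = 0.0026, 0.001 m / 0.5 = 0.002.

Call:
move_arm:
  motion:
    - [0,0,0,0,0,0.001,0]
    - [0,0,0,0,0,0.002,0]
    - [0,0,0,0,0,0.0026,0]
    - [0,0,0,0,0,0.0026,0]

```text
clock: 6.3
eef_pos: [522.5, -2.7, 112.9]
tcp_rot: [2.92, 0.441, 2.609]
contact_force: [-5.7, -1.1, 9.1]
opening: 0.151
grasp_force: 64.3
```

```bash
cat > st.py <<'E'
from h import *
s=sensors.sense(); d=s["eef_pos"]-O; print("a,b,h",(np.stack([X,Y,n])@d).round(2),"F in port",(np.stack([X,Y,n])@s["contact_force"]).round(1),"T",(np.stack([X,Y,n])@s["wrist_torque"]).round(2),s["qpos"].round(2))
E
python3 st.py
```

```text
a,b,h [1.600e-01 2.000e-02 5.372e+01] F in port [-0.1 -1.5 10.7] T [-0.3   0.18  0.04] [ 0.01  0.26  2.3  -0.26  0.1  -0.83]
```

Converted, 0.0004 m / 0.5 = 0.0008, -0.4 rad / 6.2832 = -0.0637.

Call:
move_arm:
  motion:
    - [0,0,0,0,0,0.0008,0]
    - [0,0,-0.0064,0,0,0.0008,0]
    - [0,0,-0.0159,0,0,0.0008,0]
    - [0,0,-0.0286,0,0,0.0008,0]
    - [0,0,-0.0414,0,0,0.0008,0]
    - [0,0,-0.0541,0,0,0.0008,0]
    - [0,0,-0.0637,0,0,0.0008,0]
    - [0,0,-0.0637,0,0,0.0008,0]

```text
clock: 7.3
eef_pos: [522.8, -2.6, 112.6]
tcp_rot: [3.122, 0.49, 3.055]
contact_force: [-6.8, 0.7, 9.4]
opening: 0.15
grasp_force: 64.5
```

```bash
python3 st.py
```

```text
a,b,h [ 0.21  0.17 53.34] F in port [-1.6 -0.4 11.5] T [-0.07  0.34  0.1 ] [ 0.01  0.26  2.3  -0.26  0.1  -1.23]
```

Converted, -0.6 rad / 6.2832 = -0.0955.

Call:
move_arm:
  motion:
    - [0,0,-0.0095,0,0,0,0]
    - [0,0,-0.0223,0,0,0,0]
    - [0,0,-0.035,0,0,0,0]
    - [0,0,-0.0509,0,0,0,0]
    - [0,0,-0.0668,0,0,0,0]
    - [0,0,-0.0828,0,0,0,0]
    - [0,0,-0.0955,0,0,0,0]
    - [0,0,-0.0955,0,0,0,0]

```text
clock: 8.3
eef_pos: [522.7, -2.6, 112.6]
tcp_rot: [-2.864, 0.409, -2.565]
contact_force: [-7.0, 0.5, 10.8]
opening: 0.152
grasp_force: 64.5
```

```bash
python3 st.py
```

```text
a,b,h [ 0.13  0.13 53.34] F in port [-1.1 -0.3 12.9] T [-0.02  0.41  0.05] [ 0.01  0.26  2.3  -0.26  0.1  -1.83]
```

Turned freely by about 57°. Now I'll lift along the axis.

Converted, -0.06 m / 0.5 = -0.12, -0.048 m / 0.5 = -0.096.

Call:
move_arm:
  motion:
    - [0,0,0,0,0,-0.006,0]
    - [0,0,0,0,0,-0.014,0]
    - [0,0,0,0,0,-0.024,0]
    - [0,0,0,0,0,-0.036,0]
    - [0,0,0,0,0,-0.052,0]
    - [0,0,0,0,0,-0.072,0]
    - [0,0,0,0,0,-0.096,0]
    - [0,0,0,0,0,-0.12,0]

```text
clock: 9.3
eef_pos: [494.2, -1.3, 166.0]
tcp_rot: [-2.864, 0.409, -2.567]
contact_force: [-0.2, -0.2, -1.1]
opening: 0.149
grasp_force: 62.7
```

```bash
python3 st.py
python3 - <<'E'
from h import *
from rig import grab_frame
p,d=grab_frame("scene")
cv2.imwrite("pics/lift.png",cv2.resize(p[120:270,150:300,::-1],None,fx=4,fy=4,interpolation=cv2.INTER_CUBIC))
E
```

```text
a,b,h [ 5.0000e-02 -0.0000e+00  1.1392e+02] F in port [-0.5 -0.4 -0.9] T [-0.13  0.23  0.04] [ 0.01  0.1   2.31 -0.12  0.24 -1.97]
```

View pics/lift.png

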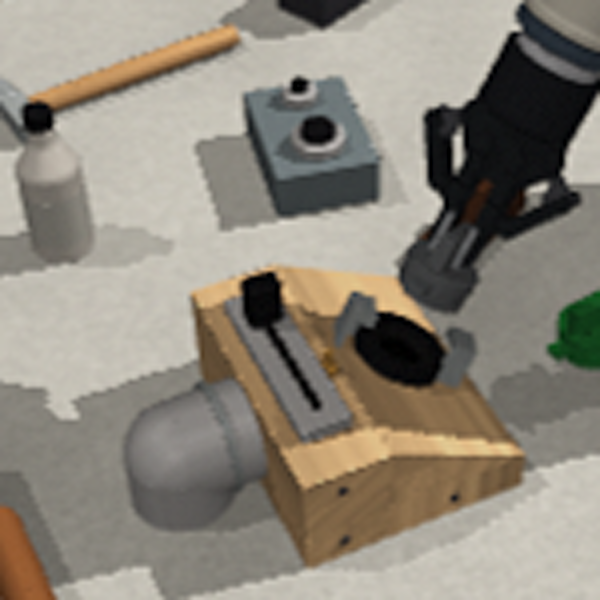

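The cap is off and held at (440,265); the port is empty. Next is the move above the tray.

Run:
```python
from h import *
s=sensors.sense(); R0=R.from_euler('xyz',s["tcp_rot"]); z=R0.apply([0,0,1])
ax=np.cross(z,[0,0,-1]); ax=ax/np.linalg.norm(ax)*np.arccos(-z[2]); M=(R.from_rotvec(ax)*R0).as_matrix()
np.save("M.npy",M)
to([453,324,150],M,12)
```

```text
turn [-0.2621, 0.4151, 0.0] shift [-0.1238, 0.3039, -0.0115] deg 28.1 mm 328.3
[-0.0218, 0.0346, 0.0, -0.0103, 0.0253, -0.001]
[-0.0437, 0.0692, 0.0, -0.0206, 0.0506, -0.0019]
[-0.0655, 0.1038, 0.0, -0.031, 0.076, -0.0029]
[-0.0874, 0.1384, 0.0, -0.0413, 0.1013, -0.0038]
[-0.1092, 0.1729, 0.0, -0.0516, 0.1266, -0.0048]
[-0.131, 0.2075, 0.0, -0.0619, 0.1519, -0.0057]
[-0.1529, 0.2421, 0.0, -0.0722, 0.1773, -0.0067]
[-0.1747, 0.2767, 0.0, -0.0826, 0.2026, -0.0076]
[-0.1966, 0.3113, 0.0, -0.0929, 0.2279, -0.0086]
[-0.2184, 0.3459, 0.0, -0.1032, 0.2532, -0.0095]
[-0.2402, 0.3805, 0.0, -0.1135, 0.2786, -0.0105]
[-0.2621, 0.4151, 0.0, -0.1238, 0.3039, -0.0115]
```

Converted, 0.3039 m / 0.5 = 0.6078, -0.1238 m / 0.5 = -0.2476, -0.131 rad / 6.2832 = -0.0208.

Call:
move_arm:
  motion:
    - [-0.0025,0.0038,0,-0.016,0.036,-0.024,0]
    - [-0.008,0.0127,0,-0.048,0.12,-0.04,0]
    - [-0.0143,0.0231,0,-0.086,0.212,-0.04,0]
    - [-0.0208,0.0334,0,-0.124,0.304,-0.04,0]
    - [-0.0279,0.0438,0,-0.164,0.404,-0.036,0]
    - [-0.0342,0.0541,0,-0.204,0.5,-0.028,0]
    - [-0.0392,0.0621,0,-0.234,0.574,-0.024,0]
    - [-0.0417,0.066,0,-0.2476,0.6078,-0.023,0]

```text
clock: 10.35
eef_pos: [453.4, 325.9, 148.0]
tcp_rot: [3.14, -0.002, -2.623]
contact_force: [0.8, -0.2, -0.8]
opening: 0.15
grasp_force: 62.6
```

Run:
```python
from h import *
to([453,324,58],np.load("M.npy"),1); print(sensors.sense()["qpos"].round(2))
```

```text
turn [0.0014, -0.0016, 0.0014] shift [0.0012, -0.0016, 0.09] deg 0.2 mm 90.1
[0.0014, -0.0016, 0.0014, 0.0012, -0.0016, 0.09]
[ 0.62  0.37  1.86  0.    0.91 -1.47]
```

Converted, 0.088 m / 0.5 = 0.176, 0.086 m / 0.5 = 0.172, -0.001 rad / 6.2832 = -0.0002.

Call:
move_arm:
  motion:
    - [0,0,0,0,0,0.02,0]
    - [0,0,0,0.002,-0.002,0.06,0]
    - [0.0002,-0.0002,0,0.002,-0.003,0.1,0]
    - [0.0002,-0.0002,0,0.002,-0.003,0.136,0]
    - [0.0002,-0.0002,0,0.002,-0.003,0.16,0]
    - [0.0002,-0.0002,0,0.002,-0.003,0.172,0]
    - [0.0002,-0.0002,0,0.002,-0.003,0.176,0]
    - [0.0002,-0.0002,0,0.002,-0.003,0.176,0]

```text
clock: 11.35
eef_pos: [453.4, 322.3, 60.5]
tcp_rot: [-3.141, 0.0, -2.625]
contact_force: [-1.0, -0.7, -1.5]
opening: 0.151
grasp_force: 62.6
```

Converted, 0.002 m / 0.5 = 0.004, 0.0015 m / 0.5 = 0.003.

Call:
move_arm:
  motion:
    - [0,0,0,0,0,0.001,0]
    - [0,0,0,0,0,0.002,0]
    - [0,0,0,0,0,0.003,0]
    - [0,0,0,0,0,0.004,0]
    - [0,0,0,0,0,0.004,0]

```text
clock: 11.98
eef_pos: [453.1, 322.1, 58.1]
tcp_rot: [-3.141, -0.0, -2.625]
contact_force: [-0.1, -0.5, -1.2]
opening: 0.15
grasp_force: 62.6
```

Call:
move_arm:
  motion:
    - [0,0,0,0,0,0.0012,0]
    - [0,0,0,0,0,0.0024,0]
    - [0,0,0,0,0,0.0036,0]
    - [0,0,0,0,0,0.0048,0]
    - [0,0,0,0,0,0.0048,0]

```text
clock: 12.6
eef_pos: [453.1, 322.1, 55.7]
tcp_rot: [-3.141, -0.0, -2.625]
contact_force: [0.9, -0.0, -1.1]
opening: 0.149
grasp_force: 62.6
```

Converted, 0.0012 m / 0.5 = 0.0024, 0.0008 m / 0.5 = 0.0016.

Call:
move_arm:
  motion:
    - [0,0,0,0,0,0.0008,0]
    - [0,0,0,0,0,0.0016,0]
    - [0,0,0,0,0,0.0024,0]
    - [0,0,0,0,0,0.0024,0]

```text
clock: 13.1
eef_pos: [453.2, 322.1, 55.5]
tcp_rot: [-3.141, -0.0, -2.625]
contact_force: [-3.4, -1.7, 11.6]
opening: 0.146
grasp_force: 64.6
```

Converted, -0.03 m / 0.5 = -0.06, -0.01 m / 0.5 = -0.02.

Call:
move_arm:
  motion:
    - [0,0,0,0,0,-0.0012,0.013]
    - [0,0,0,0,0,-0.0012,0.016]
    - [0,0,0,0,0,-0.0012,0.022]
    - [0,0,0,0,0,-0.0012,0.035]
    - [0,0,0,0,0,-0.0012,0.045]
    - [0,0,0,0,0,-0.004,0.05]
    - [0,0,0,0,0,-0.02,0.05]
    - [0,0,0,0,0,-0.06,0.05]
  grip_force: 20

```text
clock: 14.1
eef_pos: [452.6, 321.8, 84.6]
tcp_rot: [-3.141, -0.002, -2.625]
contact_force: [0.3, 0.2, 0.9]
opening: 0.586
grasp_force: 0.0
```

Converted, -0.18 m / 0.5 = -0.36, -0.17 m / 0.5 = -0.34.

Call:
move_arm:
  motion:
    - [0,0,0,0,0,-0.08,0.05]
    - [0,0,0,0,0,-0.18,0.05]
    - [0,0,0,0,0,-0.28,0.04]
    - [0,0,0,0,0,-0.34,0.04]
    - [0,0,0,0,0,-0.36,0.04]

```text
clock: 14.72
eef_pos: [453.8, 322.7, 267.1]
tcp_rot: [-3.142, 0.004, -2.625]
contact_force: [0.5, 0.8, -0.1]
opening: 0.465
grasp_force: 0.0
```

Run:
```python
from h import *
from rig import grab_frame
p,d=grab_frame("scene"); np.savez("scene3.npz",p=p,d=d)
cv2.imwrite("pics/tray.png",cv2.resize(p[150:380,150:400,::-1],None,fx=2.5,fy=2.5,interpolation=cv2.INTER_CUBIC))
# gate approach: tool down, fingers closing along station y, shut gripper beside? straddle grip
Z=R.from_euler('z',psi); y=Z.apply([0,1,0]); s=sensors.sense(); print(s["qpos"].round(2))
for sg in(1,-1):
    M=np.stack([np.cross(sg*y,[0,0,-1]),sg*y,[0,0,-1]],1); np.save(f"G{sg}.npy",M); to([633,-47.5,215],M,1)
```

```text
[ 0.62  0.23  1.76 -0.    1.14 -1.47]
turn [0.0008, 0.003, 0.5636] shift [0.0273, -0.4104, 0.0518] deg 32.3 mm 414.6
[0.0008, 0.003, 0.5636, 0.0273, -0.4104, 0.0518]
turn [-0.004, 0.001, -2.578] shift [0.0273, -0.4104, 0.0518] deg 147.7 mm 414.6
[-0.004, 0.001, -2.578, 0.0273, -0.4104, 0.0518]
```

View pics/tray.png

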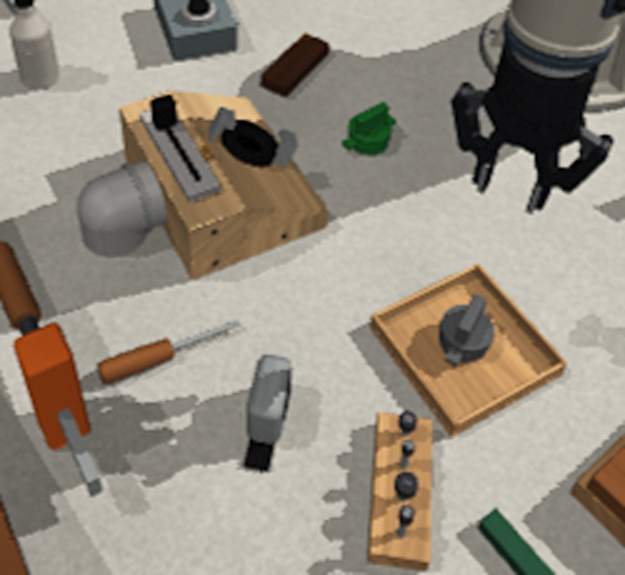

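The cap stands upright in the tray at (467,330) in this crop. Next is the gate.

Converted, -0.409 m / 0.5 = -0.818, -0.362 m / 0.5 = -0.724, 0.563 rad / 6.2832 = 0.0896.

Call:
move_arm:
  motion:
    - [0,0,0.0048,0.004,-0.044,0,0.06]
    - [0,0,0.0159,0.01,-0.144,0.01,0.06]
    - [0,0,0.0286,0.018,-0.26,0.024,0.06]
    - [0,0,0.0414,0.025,-0.376,0.04,0.06]
    - [0,0,0.0541,0.033,-0.492,0.056,0.06]
    - [0,0,0.0668,0.041,-0.608,0.072,0.06]
    - [0,0,0.0796,0.049,-0.724,0.088,0.06]
    - [0.0002,0.0005,0.0896,0.0546,-0.818,0.104,0.06]

```text
clock: 15.78
eef_pos: [631.3, -49.0, 210.6]
tcp_rot: [-3.139, -0.005, 3.092]
contact_force: [0.1, -0.2, 0.2]
opening: 0.703
grasp_force: 0.0
```

Run:
```python
from h import *
print(sensors.sense()['qpos'].round(2))
to([633,-47.5,135],np.load("G1.npy"),1)
```

```text
[-0.08  0.41  1.65 -0.    1.09 -1.6 ]
turn [-0.0022, -0.005, -0.0026] shift [-0.002, 0.0018, 0.0755] deg 0.3 mm 75.6
[-0.0022, -0.005, -0.0026, -0.002, 0.0018, 0.0755]
```

Converted, 0.078 m / 0.5 = 0.156, 0.07 m / 0.5 = 0.14.

Call:
move_arm:
  motion:
    - [0,0,0,0,0,0.008,0.06]
    - [0,0,0,0,0,0.04,0.06]
    - [0,0,0,0,0,0.076,0.06]
    - [0,0,0,0,0,0.112,0.06]
    - [0,0,0,0,0,0.14,0.06]
    - [0,0,0,0,0,0.156,0.06]
    - [0,0,0,0,0,0.156,0.06]
    - [0,0,0,0,0,0.156,0.05]

```text
clock: 16.77
eef_pos: [631.8, -47.1, 135.3]
tcp_rot: [-3.139, -0.002, 3.096]
contact_force: [0.2, 1.0, -0.1]
opening: 0.584
grasp_force: 0.0
```

Call:
move_arm:
  motion:
    - [0,0,0,0,0,0,0.035]
    - [0,0,0,0,0,0,0.028]
    - [0,0,0,0,0,0,0.022]
    - [0,0,0,0,0,0,0.017]
    - [0,0,0,0,0,0,0.017]
    - [0,0,0,0,0,0,0.017]
    - [0,0,0,0,0,0,0.017]
  grip_force: 20

```text
clock: 17.65
eef_pos: [631.4, -47.0, 135.0]
tcp_rot: [-3.139, -0.002, 3.096]
contact_force: [-1.4, -0.2, 5.8]
opening: 0.231
grasp_force: 22.3
```

Converted, 0.0583 m / 0.5 = 0.1166, 0.055 m / 0.5 = 0.11.

Call:
move_arm:
  motion:
    - [0,0,0,0,0.006,-0.0006,0.017]
    - [0,0,0,0,0.022,-0.0006,0.017]
    - [0,0,0,0,0.044,-0.0006,0.017]
    - [0,0,0,0,0.068,-0.0006,0.017]
    - [0,0,0,0,0.092,-0.0006,0.017]
    - [0,0,0,0,0.11,-0.0006,0.017]
    - [0,0,0,0,0.1166,-0.0006,0.017]
    - [0,0,0,0,0.1166,-0.0006,0.017]

```text
clock: 18.65
eef_pos: [634.1, 11.9, 135.0]
tcp_rot: [-3.14, -0.002, 3.096]
contact_force: [-0.0, 1.6, 4.3]
opening: 0.233
grasp_force: 22.2
```

Converted, -0.08 m / 0.5 = -0.16, -0.055 m / 0.5 = -0.11.

Call:
move_arm:
  motion:
    - [0,0,0,0,0,0,0.019]
    - [0,0,0,0,0,0,0.03]
    - [0,0,0,0,0,0,0.045]
    - [0,0,0,0,0,0,0.06]
    - [0,0,0,0,0,-0.02,0.06]
    - [0,0,0,0,0,-0.06,0.06]
    - [0,0,0,0,0,-0.11,0.06]
    - [0,0,0,0,0,-0.16,0.06]

```text
clock: 19.65
eef_pos: [634.6, 11.4, 217.4]
tcp_rot: [-3.139, -0.001, 3.096]
contact_force: [0.2, 0.3, 0.0]
opening: 0.7
grasp_force: 0.0
```

Run:
```python
from h import *
print(sensors.sense()['qpos'].round(2))
for sh in((470,-287,160),(400,-200,215)): to(sh,np.load("G1.npy"),1)
d=cloud("top"); p=np.load("top.npz")["p"]
u,v=big([535,332]).round().astype(int);dz=d[v-8:v+9,u-8:u+9]
g=p[v-8:v+9,u-8:u+9].sum(-1).astype(int)
m=g<110; yy,xx=np.nonzero(m); print("dark px",m.sum(),"c",xx.mean()+u-8,yy.mean()+v-8,"z",np.median(dz[m][:,2]) if m.any() else 0); print(g)
if m.any(): print(ray("top",(xx.mean()+u-8,yy.mean()+v-8),70))
c=np.array([460.9,-320.1]); q=np.array([500.6-521.6,-397.5+258.5]);print(q/np.linalg.norm(q))
```

```text
[ 0.02  0.4   1.64 -0.    1.1  -1.51]
turn [-0.0021, -0.001, 0.0006] shift [0.1507, -0.3056, 0.0582] deg 0.1 mm 345.6
[-0.0021, -0.001, 0.0006, 0.1507, -0.3056, 0.0582]
turn [-0.0021, -0.001, 0.0006] shift [0.2246, -0.222, 0.0031] deg 0.1 mm 315.8
[-0.0021, -0.001, 0.0006, 0.2246, -0.222, 0.0031]
dark px 47 c 341.93617021276594 212.7659574468085 z 71.23392888818262
[[268 254 254 245 199 194 190 191 202 197 192 195 195 209 243 240 251]
 [258 253 238 202 193 190 186 198 211 196 170 194 202 186 216 253 254]
 [255 236 202 187 203 272 277 271 271 283 269 236 201 191 216 252 260]
 [253 242 198 263 333 276 292 288 276 279 283 282 264 197 222 253 245]
 [238 190 246 366 351 259 160 119 116 135 188 252 284 261 212 253 241]
 [243 221 319 372 323 129 104 110 100  92 111 144 220 282 279 216 248]
 [228 263 360 327 132 111  93 104 107 110 103  93 137 267 331 246 251]
 [226 276 374 324 100 105 121 101 112  93  95 101 134 253 340 283 246]
 [243 309 348 255  97  97 111 116 104 109 107 106 101 234 362 302 257]
 [240 301 338 222  89  89 103 103 104 102 103  87 114 238 354 303 243]
 [223 296 364 277 100 100 111 117  84 106 105  98 119 247 353 285 243]
 [223 283 354 286 163  96 102  99  83 102  94  83 176 308 345 255 248]
 [234 252 326 343 288 156 106  97  92 101  94 129 265 344 305 236 232]
 [222 226 266 334 346 289 211 131 147 158 262 355 359 335 260 247 248]
 [238 221 233 270 337 323 347 310 315 324 361 366 327 242 249 249 255]
 [250 241 238 218 239 301 365 373 366 359 318 282 260 250 243 250 248]
 [256 251 251 236 232 233 240 247 241 242 247 250 255 249 253 254 251]]
[ 466.86684521 -286.85181314   70.        ]
[-0.14938392 -0.98877927]
```

Converted, -0.3057 m / 0.5 = -0.6114, 0.1536 m / 0.5 = 0.3072, -0.002 rad / 6.2832 = -0.0003.

Call:
move_arm:
  motion:
    - [0,0,0,0.018,-0.036,0,0]
    - [0,0,0,0.06,-0.12,0,0]
    - [0,0,0,0.108,-0.216,0,0]
    - [0,0,0,0.156,-0.312,0.02,0]
    - [0,0,0,0.204,-0.408,0.05,0]
    - [0,0,0,0.252,-0.504,0.08,0]
    - [-0.0002,0,0,0.29,-0.58,0.104,0]
    - [-0.0003,-0.0002,0,0.3072,-0.6114,0.116,0]

```text
clock: 20.65
eef_pos: [464.2, -288.7, 157.3]
tcp_rot: [3.141, -0.003, 3.093]
contact_force: [0.8, 0.3, -0.6]
opening: 0.001
grasp_force: 0.0
```

Run:
```python
from h import *
from rig import grab_frame
p,d=grab_frame("top"); np.savez("top4.npz",p=p,d=d)
cv2.imwrite("pics/gate.png",np.clip(cv2.resize(p[145:210,222:302,::-1],None,fx=7,fy=7,interpolation=cv2.INTER_CUBIC)*1.6,0,255).astype('uint8'))
print(sensors.sense()['qpos'].round(2)); to([467,-287,92],np.load("G1.npy"),1)
```

```text
[-0.56  0.34  1.88 -0.    0.92 -2.08]
turn [0.0001, -0.0034, -0.0016] shift [-0.0033, 0.0023, 0.0648] deg 0.2 mm 65.0
[0.0001, -0.0034, -0.0016, -0.0033, 0.0023, 0.0648]
```

View pics/gate.png

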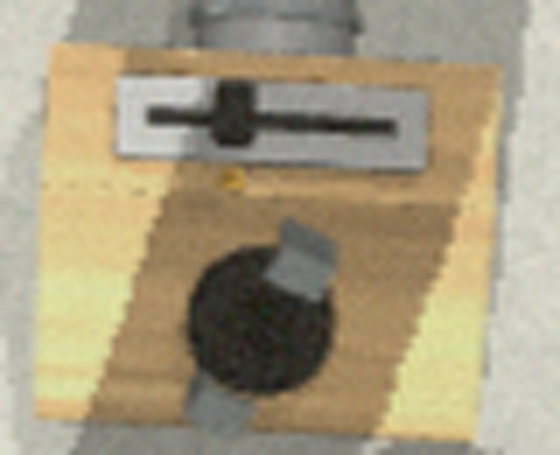

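The grip at (235,112) is level with the pointer at (232,180), allowing for the yaw. Now I'll press the start button.

Converted, 0.064 m / 0.5 = 0.128, 0.062 m / 0.5 = 0.124.

Call:
move_arm:
  motion:
    - [0,0,0,-0.002,0.002,0.02,0]
    - [0,0,0,-0.002,0.002,0.06,0]
    - [0,0,0,-0.002,0.002,0.096,0]
    - [0,0,0,-0.002,0.002,0.116,0]
    - [0,0,0,-0.002,0.002,0.124,0]
    - [0,0,0,-0.002,0.002,0.128,0]
    - [0,0,0,-0.002,0.002,0.128,0]

```text
clock: 21.58
eef_pos: [467.7, -286.2, 94.3]
tcp_rot: [-3.141, -0.001, 3.096]
contact_force: [0.3, -0.1, -0.4]
opening: -0.003
grasp_force: 0.0
```

Converted, 0.006 m / 0.5 = 0.012, 0.003 m / 0.5 = 0.006.

Call:
move_arm:
  motion:
    - [0,0,0,0,0,0.002,0]
    - [0,0,0,0,0,0.004,0]
    - [0,0,0,0,0,0.006,0]
    - [0,0,0,0,0,0.008,0]
    - [0,0,0,0,0,0.01,0]
    - [0,0,0,0,0,0.012,0]
    - [0,0,0,0,0,0.012,0]

```text
clock: 22.45
eef_pos: [467.6, -286.1, 88.1]
tcp_rot: [-3.141, -0.001, 3.096]
contact_force: [-1.1, -0.7, 3.7]
opening: 0.001
grasp_force: 1.8
```

Converted, 0.004 m / 0.5 = 0.008, 0.001 m / 0.5 = 0.002.

Call:
move_arm:
  motion:
    - [0,0,0,0,0,0.002,0]
    - [0,0,0,0,0,0.004,0]
    - [0,0,0,0,0,0.006,0]
    - [0,0,0,0,0,0.008,0]
    - [0,0,0,0,0,0.008,0]

```text
clock: 23.08
eef_pos: [467.6, -286.2, 84.7]
tcp_rot: [-3.141, -0.001, 3.096]
contact_force: [-3.8, 1.8, 13.5]
opening: 0.005
grasp_force: 6.5
```

Call:
move_arm:
  motion:
    - [0,0,0,0,0,0.0014,0]
    - [0,0,0,0,0,0.0028,0]
    - [0,0,0,0,0,0.004,0]
    - [0,0,0,0,0,0.004,0]

```text
clock: 23.58
eef_pos: [467.7, -286.2, 84.3]
tcp_rot: [-3.141, -0.001, 3.096]
contact_force: [-8.5, 5.2, 33.6]
opening: 0.0
grasp_force: 17.0
```

Converted, -0.0035 m / 0.5 = -0.007.

Call:
move_arm:
  motion:
    - [0,0,0,0,0,-0.007,0]
    - [0,0,0,0,0,-0.007,0]

```text
clock: 23.82
eef_pos: [467.6, -286.1, 85.9]
tcp_rot: [-3.141, -0.001, 3.096]
contact_force: [-1.2, -0.2, 4.3]
opening: 0.001
grasp_force: 2.5
```

Converted, -0.0025 m / 0.5 = -0.005.

Call:
move_arm:
  motion:
    - [0,0,0,0,0,-0.005,0]
    - [0,0,0,0,0,-0.005,0]

```text
clock: 24.08
eef_pos: [467.6, -286.1, 88.0]
tcp_rot: [-3.141, -0.001, 3.096]
contact_force: [-0.5, 0.2, 3.1]
opening: 0.002
grasp_force: 1.7
```

Converted, -0.001 m / 0.5 = -0.002.

Call:
move_arm:
  motion:
    - [0,0,0,0,0,-0.002,0]
    - [0,0,0,0,0,-0.002,0]

```text
clock: 24.32
eef_pos: [467.6, -286.1, 89.0]
tcp_rot: [-3.141, -0.001, 3.096]
contact_force: [0.2, 0.1, 3.3]
opening: 0.002
grasp_force: 1.4
```

Converted, -0.001 m / 0.5 = -0.002.

Call:
move_arm:
  motion:
    - [0,0,0,0,0,-0.002,0]
    - [0,0,0,0,0,-0.002,0]

```text
clock: 24.58
eef_pos: [467.6, -286.1, 90.0]
tcp_rot: [-3.141, -0.001, 3.096]
contact_force: [0.1, -1.6, 2.0]
opening: -0.004
grasp_force: 1.1
```

Converted, -0.001 m / 0.5 = -0.002.

Call:
move_arm:
  motion:
    - [0,0,0,0,0,-0.002,0]
    - [0,0,0,0,0,-0.002,0]

```text
clock: 24.82
eef_pos: [467.3, -285.9, 90.8]
tcp_rot: [3.141, -0.002, 3.095]
contact_force: [-0.5, 0.7, -0.3]
opening: -0.002
grasp_force: 0.1
```

Contact ended near z = 90.6 and the hard stop was near 84.5, so the button travelled its full 6 mm. I'll retreat clear and take a last look.

Converted, -0.14 m / 0.5 = -0.28, -0.13 m / 0.5 = -0.26.

Call:
move_arm:
  motion:
    - [0,0,0,0,0,-0.04,0]
    - [0,0,0,0,0,-0.12,0]
    - [0,0,0,0,0,-0.2,0]
    - [0,0,0,0,0,-0.26,0]
    - [0,0,0,0,0,-0.28,0]
    - [0,0,0,0,0,-0.28,0]
    - [0,0,0,0,0,-0.28,0]

```text
clock: 25.7
eef_pos: [467.0, -285.6, 229.5]
tcp_rot: [3.141, -0.004, 3.096]
contact_force: [0.5, 0.7, -0.2]
opening: 0.0
grasp_force: 0.0
```

Run:
```python
from h import *
from rig import grab_frame
p,d=grab_frame("scene")
cv2.imwrite("pics/end.png",cv2.resize(p[:,:,::-1],(800,600),interpolation=cv2.INTER_CUBIC))
```

```text
(no output)
```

View pics/end.png

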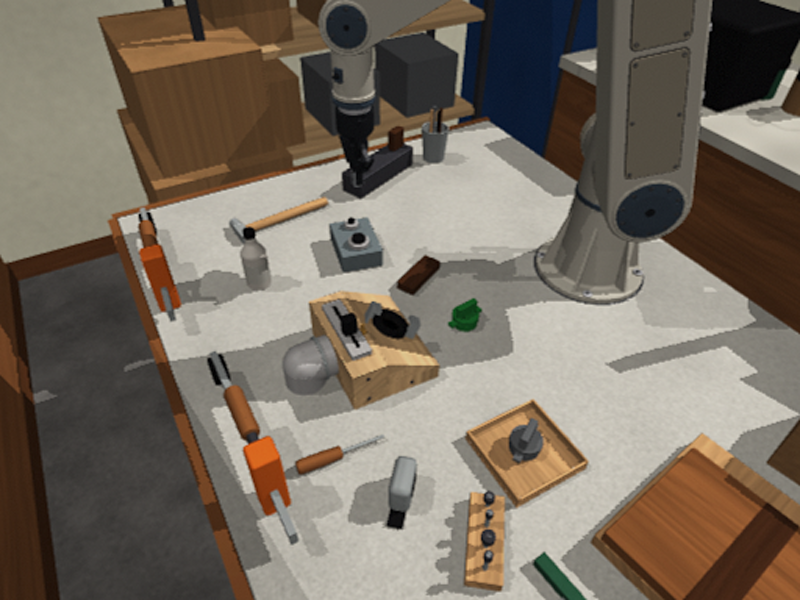

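The cap is in the tray (526,440), the gate grip is at the pointer (347,323), the buttons are released and the arm is clear.

```bash
python3 -c "
from rig import order
print(order.sign_off())"
```

```text
the job is handed in; nothing more can be done
None
```

The job is handed in: the cap is unlocked and standing grip-up in the tray, the gate grip is level with the brass pointer, and the start button was pressed fully in and released; it took about 26 s, and I saw nothing else on the bench disturbed.

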